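# Clamp an amber jar in the bench jar clamp with its star wheel

## Task

Stand the tall, straight amber jar upright on the bed of the bench clamp, midway across it between the vee stop and the sliding jaw, setting it down rather than dropping it, and let go. Then push the spokes of the star wheel round clockwise, one after the other, until the jaw has slid the jar into the vee stop and grips it firmly, but gently: the jar is glass, so stop as soon as you feel the wheel tighten up, then leave it all alone. Work the jaw only through the wheel and do not disturb the other things on the bench.

Things in the scene. Friction and masses are not known exactly. Their poses are not given: they have to be found in the camera images.
- jar: the jar to clamp: straight amber glass jar with a white cap and a paper band, 85 mm tall, body 50 mm in diameter, cap 48 mm in diameter taking up the top 22 mm; loose, 0.11 to 0.22 kg. Origin at the centre of its underside, z up.
- fixture: the bench jar clamp, fixed: white base plate 130 (its x) by 380 (its y) by 25 mm, origin at the centre of its underside, z up, turned by up to 0.35 rad. On its centre line from -y to +y: round grey gearbox (72 mm across, 85 mm high) with the star wheel over it at y = -95 mm, grey rack guide, jaw that slides towards +y, free bed, and steel vee stop that opens towards -y (60 mm wide).
- bed (a point): where to stand the jar: the point on the base plate's top face (z = 25 mm, y = 95 mm, x = 0 in the clamp's frame; same axes), with 14 mm or more of play to the jaw and the vee stop. The vee stop (top at z = 75 mm) is bolted on by hand, its place varies and is not measured: the jar ends in it with its axis at y = 112 to 130 mm.
- jaw: the sliding jaw: upright steel plate 50 mm wide (x) with a spring-backed black rubber pad facing +y, top at z = 75 mm in the clamp's frame. Origin on the plate's top face, on the centre line, 12 mm behind (-y of) the pad's face. It moves 20 mm towards +y per radian of the wheel; the pad's spring gives 1 mm per 6 N.
- star: the star wheel: aluminium hub 40 mm across and 26 mm high, five level round steel spokes, 12 mm thick, 72 degrees apart, ending in black balls (18 mm) centred 88 mm from the vertical turning axis. Origin on the axis at mid-height of the spokes, 115 mm above the bench. z up; one spoke lies along the body's own +x axis.
- spindle (a joint): turn of the star wheel, rad; grows clockwise seen from above, which closes the jaw; starts at 0 to 0.5; the jar is gripped somewhere between 2.2 and 3.4. Friction is a steady 0.3 N m (4.3 N at 70 mm from the axis); it also holds the wheel, so feel the force while it moves, not at rest. Each newton of jaw force adds 0.02 N m: a moving push of 8 to 10 N at 70 mm is a good grip, 13 N nearly too much.
- squat_jar: bystander: squat amber jar, 60 mm across and 55 mm tall, white cap; origin at the centre of its underside.
- slim_bottle: bystander: slim amber bottle, 36 mm across and 105 mm tall, narrow white cap; origin at the centre of its underside.
- white_pot: bystander: white plastic pot, 54 mm across and 45 mm tall; origin at the centre of its underside.
- mortar: bystander: white ceramic bowl of a mortar, 110 mm across and 60 mm tall; origin at the centre of its underside.
- beaker: bystander: glass beaker, 64 mm across and 85 mm tall; origin at the centre of its underside.
- spoon: bystander: steel measuring spoon lying on the bench, 170 mm long; origin near its middle, handle to -x.

How it is judged:
By the outcome, as a careful person would: the job done as asked, in the order asked, and still so for the second after the job is handed in, with the robot touching nothing.
It also fails if it takes over 70 s, if anything falls off the work surface, if the arm or the gripper's body presses on something with over 40 N, if the wrist force passes 120 N, or if a joint passes its speed limit or range.

## Robot

A 6-joint arm with a two-finger parallel gripper is mounted at the origin on the work surface. World frame = base frame: x ahead of the robot, y to its left, z up, the work surface at z = 0. Lengths are in m, angles in rad, forces in N, time in s.
With the tool pointing down it reaches from about 0.15 to 0.775 m from the base axis. Payload 6.1 kg.
Tool frame: the origin (TCP) lies at the very end of the fingers, on their centre line; the grasp point (between the pads) lies 19 mm behind it; z points along the fingers, x is the direction in which the jaws open and shut, and the axes are right-handed (so a half turn about z gives the same grasp; the last joint's range is limited). The gripper opens to 85 mm and grips with 20 to 120 N. Pads are 22 mm wide; open, the fingers measure 114 mm over their backs; the gripper's body (76 mm by 85 mm) begins 54 mm behind the grasp point. The pads swing forward as they close: fully open they stand 13 mm farther back than shut.
Start: joints at [1.192, 0.126, -0.04, 1.405, 0, 1.571], TCP at [0.194, 0.488, 0.231] pointing down, gripper open.
Joint ranges: [-2.72, 2.72], [-0.95, 1.95], [-1.27, 1.35], [-1.78, 2.02], [-1.46, 1.47], [-3.14, 3.14]. Speed limits (rad/s): [2.39, 2.39, 3.01, 3.14, 3.14, 3.14].

## Interface

Orientations are given as a 3x3 rotation matrix whose columns are the frame's x, y, z axes.
In Python, from station import r gives the robot as it stands. The module is installed in compiled form; this text tells all that it offers.
- The arm moves only by the tool jog_arm, never from a script. Its arguments are lists of equal length, an entry for each row: "fingers": the opening, from 0 (shut) to 1 (fully open); "travel": the shift along the tool's x, y, z in mm, a list of three; "angular": the turn, a rotation vector about the tool's x, y, z in rad, a list of three. In form: {"fingers": [fingers, ...], "travel": [[dx, dy, dz], ...], "angular": [[ax, ay, az], ...]}. A call has 1 to 5 rows; each row shifts and turns the pose as measured when the row begins, along the tool's axes as they then stand; what a row does not reach is not made up. A row lasts 1/12 s, in which the tool goes at most 41.7 mm and 7.16 degrees, less where a joint would pass 70% of its speed; a pose out of reach is approached as far as the arm can. A call is refused whole if a number of a shift passes 41.7 or a number of a turn 0.125, either way. A call with a gripper value outside its range is refused whole. The fingers move at their own pace and stop on an object; "force" is the grip in N (left out, the last holds). Time passes only in rows, so rows that do not move let the fingers close. It gives the time, the measured TCP pose, the force and the opening at its end, in the units of the state.
- r.sense(): the state, without advancing time (a new reading comes with each control period).
- r.capture(name): name is "side" or "top"; returns (picture, depth): 400x640x3 uint8, red, green, blue; 400x640 float32, m along the optical axis (not along the pixel's ray), 0 where there is no reading.
- r.camera_info(name): a dict with "mtx" (3x3 intrinsics, pixels), "distortion" ([k1, k2, p1, p2, k3] as OpenCV has them; the pictures are not rectified), "rvec" (rotation vector, rad) and "tvec" (3), from world to camera coordinates, as OpenCV has them. Camera axes: x right, y down, z forward; pixel columns grow to the right and rows downward; lengths in m; the calibration is good to about 2 mm. A picture is of the moment at which its call begins. camera_info takes no time and is no camera call.
- r.close_job(): hands the job in, once; it reports no verdict.
The state is a dict: "clock": time; "qpos": joint angles; "dq": joint speeds; "joint_efforts": joint torques, N m; "tool_pos": TCP position; "tcp_rot": TCP orientation; "force": force on the tool from outside, world axes, zero at the start; "torque": the same for the moment, N m; "width": finger opening in m.
Only numpy, scipy, OpenCV 4.12 (cv2) and the standard library are available. Lean on these libraries where they do the work, as an engineer would, in place of code of your own. Each camera call takes 0.05 s, during which the arm holds its last target. There are 200 camera calls.

## Working session

There is one attempt and no reset: what is moved stays moved. The work goes in short steps, Python scripts to look and compute and a tool call to move; the robot and the scene stay as the last step left them, time stands still between calls to the robot, and variables do not carry over. Pictures are saved under pics/ and viewed, about 8 in all and at most 12, crops included, and the job is handed in when it is done.

Besides the shell and the picture viewer there is one more tool, called after ">>>" as a command line: name --argument value ..., lists and objects as JSON in quotes. jog_arm: Moves the arm, as the interface text tells. Its arguments: {"type":"object","properties":{"fingers":{"type":"array","items":{"type":"number"}},"travel":{"type":"array","items":{"type":"array","items":{"type":"number"}}},"angular":{"type":"array","items":{"type":"array","items":{"type":"number"}}},"force":{"type":"number"}},"required":["fingers","travel","angular"]}

```bash
mkdir -p pics
cat > h.py <<'E'
import numpy as np, cv2
from station import r
def cam(n):
    c=r.camera_info(n); return np.array(c["mtx"],float),np.array(c["distortion"],float),cv2.Rodrigues(np.array(c["rvec"],float))[0],np.array(c["tvec"],float).ravel()
def cloud(n,depth):
    K,D,R,t=cam(n); v,u=np.mgrid[0:400,0:640]
    p=cv2.undistortPoints(np.stack([u,v],-1).reshape(-1,1,2).astype(float),K,D).reshape(400,640,2)
    P=np.dstack([p*depth[...,None],depth])
    W=(P-t)@R
    W[depth<=0]=np.nan
    return W
def snap(n,f):
    im,d=r.capture(n); cv2.imwrite(f"pics/{f}.png",im[...,::-1]); np.save(f"{f}.npy",cloud(n,d)); return im,d
def proj(n,X):
    K,D,R,t=cam(n); return cv2.projectPoints(np.array(X,float).reshape(-1,1,3),cv2.Rodrigues(R)[0],t,K,D)[0].reshape(-1,2)
E
python3 - <<'E'
from h import *
for n in("top","side"):
    snap(n,n+"0"); K,D,R,t=cam(n); print(n,-R.T@t, R[2])
s=r.sense(); print({k:np.round(v,3).tolist() for k,v in s.items()})
E
```

```text
top [ 0.45642063 -0.00596719  1.35893311] [ 0.09405039  0.00316951 -0.99556239]
side [ 0.15433391 -0.60535187  0.96718707] [ 0.38604265  0.5284675  -0.75610395]
{'clock': 0.1, 'qpos': [1.192, 0.126, -0.04, 1.405, 0.0, 1.571], 'dq': [0.001, -0.001, 0.003, -0.001, -0.001, -0.0], 'joint_efforts': [0.002, -43.69, 35.361, 0.014, 0.0, -0.0], 'tool_pos': [0.194, 0.487, 0.231], 'tcp_rot': [[0.37, 0.929, -0.001], [0.929, -0.37, -0.001], [-0.001, -0.0, -1.0]], 'force': [-0.41, 0.321, 0.078], 'torque': [0.017, 0.005, -0.008], 'width': 0.085}
```

View pics/top0.png

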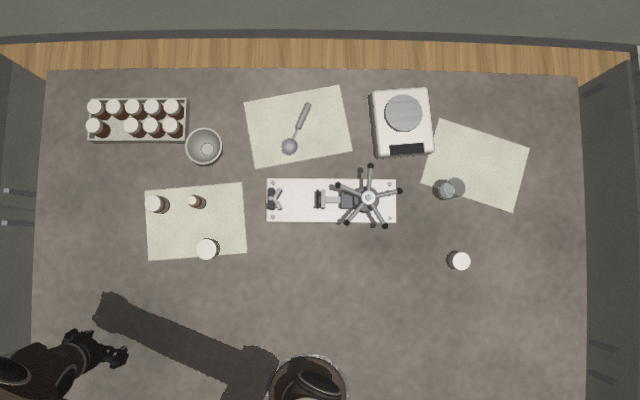

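View pics/side0.png

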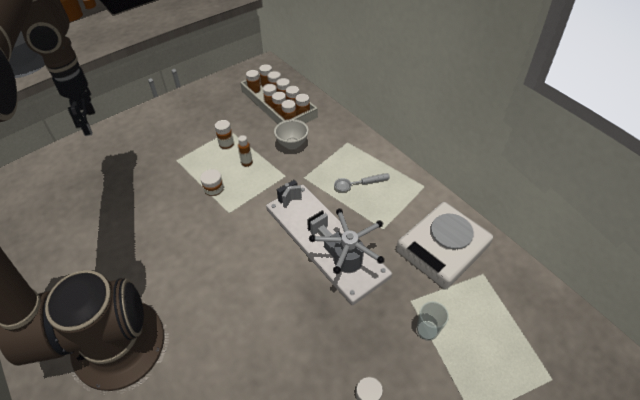

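The top view shows the jar candidate at (155,203), slim bottle at (196,200), squat jar at (207,248) and white pot at (460,260). The clamp runs from (267,200) to (396,200), with the vee on the left and the star hub at (368,198). Next I'll measure these.

Run:
```python
from h import *
W=np.load("top0.npy"); S=np.load("side0.npy")
def reg(A,z0,z1,c,rad):
    m=(A[...,2]>z0)&(A[...,2]<z1)&(np.hypot(A[...,0]-c[0],A[...,1]-c[1])<rad); return A[m]
for nm,(v,u) in dict(jar=(203,155),slim=(200,196),squat=(248,207),pot=(260,460),hub=(198,368),jaw=(199,318),vee=(198,275),mortar=(146,204)).items():
    p=W[v-2:v+3,u-2:u+3].reshape(-1,3); c=np.nanmedian(p,0)
    q=reg(W,c[2]-.006,c[2]+.006,c,.035); q2=reg(S,c[2]-.006,c[2]+.006,c,.035)
    mm=lambda q:(np.round((q.min(0)+q.max(0))/2,4),np.round(np.ptp(q,axis=0),3),len(q)) if len(q) else None
    print(nm,np.round(c,4),mm(q),mm(q2))
# base plate
for n,A in(("top",W),("side",S)):
    m=(A[...,2]>.019)&(A[...,2]<.031)&(A[...,0]>.3)&(A[...,0]<.65)&(A[...,1]>-.25)&(A[...,1]<.2)
    p=A[m]; rc=cv2.minAreaRect(p[:,:2].astype(np.float32)*1000); print(n,rc,np.median(p[:,2]))
    m=(A[...,2]>.105)&(A[...,2]<.135)&(A[...,0]>.3)&(A[...,0]<.65)&(A[...,1]>-.3)&(A[...,1]<.1)
    p=A[m]; c=np.array([np.median(p[:,0]),np.median(p[:,1])]);print(len(p),c)
    np.save(n+"star.npy",p)
im=cv2.imread("pics/top0.png"); a=cv2.resize(im[150:240,255:410],None,fx=5,fy=5,interpolation=cv2.INTER_CUBIC)
cv2.imwrite("pics/c1.png",a)
```

```text
jar [0.5449 0.4334 0.0842] (array([0.5449, 0.4415, 0.084 ]), array([0.045, 0.047, 0.011]), 216) (array([0.5491, 0.4399, 0.0832]), array([0.046, 0.051, 0.009]), 132)
slim [0.5541 0.3127 0.0983] (array([0.5538, 0.3239, 0.1002]), array([0.022, 0.026, 0.008]), 34) (array([0.5549, 0.3216, 0.0981]), array([0.026, 0.024, 0.011]), 53)
squat [0.4218 0.2864 0.0555] (array([0.4189, 0.2902, 0.0554]), array([0.057, 0.057, 0.012]), 346) (array([0.4233, 0.2879, 0.0553]), array([0.06 , 0.061, 0.011]), 261)
pot [ 0.3964 -0.434   0.0466] (array([ 0.3949, -0.4362,  0.0463]), array([0.054, 0.056, 0.011]), 279) (array([ 0.3962, -0.4372,  0.0454]), array([0.053, 0.052, 0.009]), 479)
hub [ 0.5633 -0.157   0.1315] (array([ 0.5664, -0.1564,  0.1309]), array([0.038, 0.035, 0.011]), 151) (array([ 0.568 , -0.159 ,  0.1303]), array([0.039, 0.039, 0.009]), 169)
jaw [ 0.565  -0.0254  0.0712] (array([ 0.5651, -0.0302,  0.0713]), array([0.048, 0.023, 0.012]), 86) (array([ 0.5675, -0.0319,  0.0712]), array([0.051, 0.027, 0.012]), 166)
vee [0.5659 0.0955 0.0738] (array([0.5663, 0.0994, 0.0737]), array([0.06 , 0.037, 0.012]), 195) (array([0.5681, 0.098 , 0.0738]), array([0.061, 0.04 , 0.012]), 200)
mortar [0.7228 0.3177 0.0081] (array([0.7167, 0.3112, 0.0083]), array([0.053, 0.051, 0.012]), 184) (array([0.7189, 0.3099, 0.0082]), array([0.046, 0.053, 0.012]), 44)
top ((566.5252075195312, -61.04295349121094), (130.40182495117188, 378.3450927734375), 0.2804817855358124) 0.025072188933169277
817 [ 0.5719697  -0.15871555]
side ((568.1640625, -61.91835021972656), (132.08750915527344, 376.3480224609375), 0.11466199904680252) 0.024517716742964685
1018 [ 0.56913694 -0.16532955]
```

View pics/c1.png

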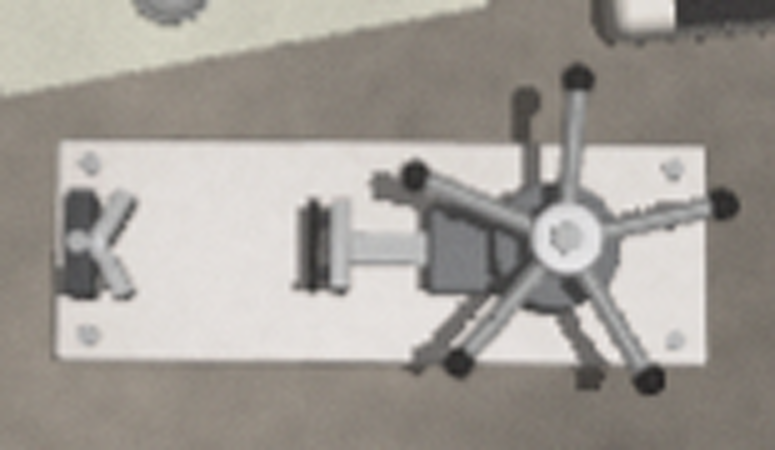

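Fixture yaw is about 0, its centre is at (0.567,-0.0615), so the bed is at (0.567,0.0335). The star axis is at (0.567,-0.157), with spokes at about -3.5°+72k. The jar is at (0.547,0.4405), standing, with its top at 0.084. All of this agrees with the given sizes. I'll turn the tool so its x lies along world x.

>>> jog_arm --fingers '[1,1,1,1,1]' --travel '[[0,0,0],[0,0,0],[0,0,0],[0,0,0],[0,0,0]]' --angular '[[0,0,0.12],[0,0,0.12],[0,0,0.12],[0,0,0.12],[0,0,0.12]]'

```text
clock: 0.52
tool_pos: [0.1936, 0.4863, 0.2282]
tcp_rot: [[0.842, 0.54, -0.002], [0.54, -0.842, -0.006], [-0.005, 0.004, -1.0]]
force: [-0.6, -0.4, 0.8]
width: 0.0851
```

>>> jog_arm --fingers '[1,1,1,1,1]' --travel '[[0,0,0],[0,0,0],[0,0,0],[0,0,0],[0,0,0]]' --angular '[[0,0,0.12],[0,0,0.12],[0,0,0.12],[0,0,0.12],[0,0,0.12]]'

```text
clock: 0.93
tool_pos: [0.1931, 0.4851, 0.2257]
tcp_rot: [[0.998, -0.055, -0.004], [-0.055, -0.998, -0.011], [-0.004, 0.011, -1.0]]
force: [-0.6, -0.1, 0.8]
width: 0.0853
```

>>> jog_arm --fingers '[1,1,1,1,1]' --travel '[[39,5,-0.5],[39,5,-0.5],[39,5,-0.5],[39,5,-0.5],[39,5,-0.5]]' --angular '[[0.003,0,-0.011],[0.003,0,-0.011],[0.003,0,-0.011],[0.003,0,-0.011],[0.003,0,-0.011]]'

```text
clock: 1.35
tool_pos: [0.3857, 0.4538, 0.2259]
tcp_rot: [[1.0, 0.008, -0.008], [0.008, -1.0, 0.003], [-0.008, -0.003, -1.0]]
force: [-0.4, 1.5, -0.6]
width: 0.0855
```

>>> jog_arm --fingers '[1,1,1,1]' --travel '[[39,5,-0.5],[39,5,-0.5],[39,5,-0.5],[30,5,-0.5]]' --angular '[[0.001,0,0],[0.001,0,0],[0.001,0,0],[0.001,0,0]]'

```text
clock: 1.68
tool_pos: [0.5406, 0.4317, 0.2243]
tcp_rot: [[1.0, 0.008, -0.01], [0.008, -1.0, 0.006], [-0.01, -0.006, -1.0]]
force: [-0.3, 0.9, -0.0]
width: 0.0853
```

>>> jog_arm --fingers '[1,1,1,1,1]' --travel '[[3,-5,30],[3,-4,30],[0,0,30],[0,0,10],[0,0,0]]' --angular '[[-0.004,0.005,0.008],[-0.002,0.004,0],[0,0.001,0],[0,0,0],[0,0,0]]'

```text
clock: 2.1
tool_pos: [0.5569, 0.4376, 0.1174]
tcp_rot: [[1.0, -0.011, 0.002], [-0.011, -1.0, -0.001], [0.002, 0.001, -1.0]]
force: [-0.6, -0.7, -0.4]
width: 0.0856
```

Run:
```python
from h import *
im,d=snap("top","t1"); im2,_=snap("side","s1")
s=r.sense(); print(s["tool_pos"],np.round(s["tcp_rot"],3).tolist())
a=cv2.resize(im[140:270,90:220],(520,520)); 
u=proj("side",[[.547,.44,.08]])[0].astype(int); print(u)
b=cv2.resize(im2[max(0,u[1]-65):u[1]+65,u[0]-65:u[0]+65],(520,520))
cv2.imwrite("pics/c2.png",cv2.resize(np.hstack([a,b]),(800,400))[...,::-1])
```

```text
[0.5572468  0.43827535 0.12011546] [[1.0, -0.011, 0.004], [-0.011, -1.0, 0.0], [0.004, -0.001, -1.0]]
[221 125]
```

View pics/c2.png

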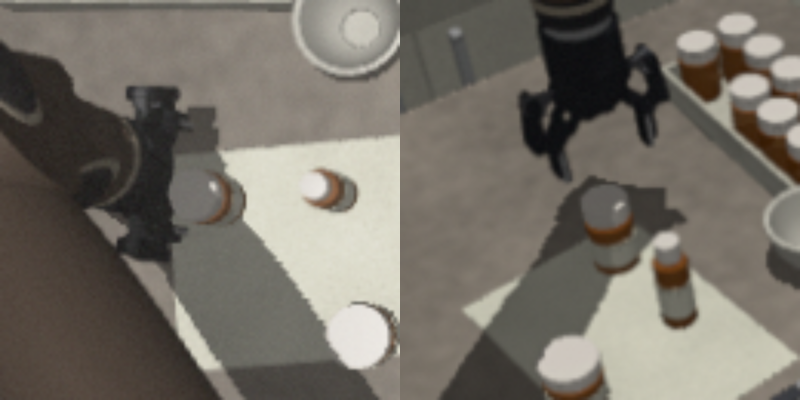

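The gripper is above the jar (left panel around (205,200)), with one finger on each side in x and no neighbour in the way. I'll correct x by -10 mm and descend.

>>> jog_arm --fingers '[1,1,1,1]' --travel '[[-9,-2,0],[0,0,12],[0,0,18],[0,0,18]]' --angular '[[0,0,-0.01],[0,0,0],[0,0,0],[0,0,0]]'

```text
clock: 2.53
tool_pos: [0.551, 0.4454, 0.0829]
tcp_rot: [[1.0, 0.002, 0.018], [0.002, -1.0, 0.012], [0.019, -0.012, -1.0]]
force: [0.2, -0.7, -0.4]
width: 0.0853
```

>>> jog_arm --fingers '[1,1,1,1]' --travel '[[-3,4,8],[-1,1,14],[0,0,12],[0,0,10]]' --angular '[[-0.009,-0.013,0],[-0.003,-0.005,0],[0,0,0],[0,0,0]]'

```text
clock: 2.87
tool_pos: [0.5465, 0.4419, 0.0388]
tcp_rot: [[1.0, 0.004, 0.003], [0.004, -1.0, 0.003], [0.003, -0.003, -1.0]]
force: [-0.3, -0.4, -0.3]
width: 0.0853
```

>>> jog_arm --fingers '[1,1,0.4,0.4,0.4]' --travel '[[0,1,7],[0,0,0],[0,0,0],[0,0,0],[0,0,0]]' --angular '[[0,0,0],[0,0,0],[0,0,0],[0,0,0],[0,0,0]]' --force 25

```text
clock: 3.28
tool_pos: [0.5458, 0.4401, 0.0285]
tcp_rot: [[1.0, 0.004, 0.0], [0.004, -1.0, 0.001], [0.0, -0.001, -1.0]]
force: [-0.3, 0.1, 0.2]
width: 0.0517
```

>>> jog_arm --fingers '[0.4,0.4,0.4,0.4,0.4]' --travel '[[0,0,0],[0,0,0],[0,0,0],[0,0,0],[0,0,0]]' --angular '[[0,0,0],[0,0,0],[0,0,0],[0,0,0],[0,0,0]]'

```text
clock: 3.7
tool_pos: [0.5463, 0.4404, 0.0295]
tcp_rot: [[1.0, 0.004, 0.002], [0.004, -1.0, 0.002], [0.002, -0.002, -1.0]]
force: [-0.0, -0.3, -1.6]
width: 0.0492
```

Gripped at width 49 mm. I'll lift high enough to clear the slim bottle.

>>> jog_arm --fingers '[0.4,0.4,0.4,0.4,0.4]' --travel '[[0,0,-10],[0,0,-20],[0,0,-30],[0,0,-35],[0,0,-30]]' --angular '[[0,0,0],[0,0,0],[0,0,0],[0,0,0],[0,0,0]]' --force 35

```text
clock: 4.12
tool_pos: [0.5419, 0.4368, 0.1509]
tcp_rot: [[1.0, 0.004, -0.012], [0.004, -1.0, -0.01], [-0.012, 0.009, -1.0]]
force: [0.5, 1.9, -2.3]
width: 0.0492
```

>>> jog_arm --fingers '[0.4,0.4,0.4]' --travel '[[0,0,-30],[0,0,-15],[0,0,0]]' --angular '[[0,0,0],[0,0,0],[0,0,0]]'

```text
clock: 4.37
tool_pos: [0.5437, 0.4383, 0.2084]
tcp_rot: [[1.0, 0.004, -0.003], [0.004, -1.0, -0.002], [-0.003, 0.002, -1.0]]
force: [-0.5, 0.1, -1.8]
width: 0.0494
```

>>> jog_arm --fingers '[0.4,0.4,0.4,0.4,0.4]' --travel '[[2,15,0],[2,28,0],[2,34,0],[2,36,0],[2,36,0]]' --angular '[[0,0,0],[0,0,0],[0,0,0],[0,0,0],[0,0,0]]'

```text
clock: 4.78
tool_pos: [0.5531, 0.2894, 0.2043]
tcp_rot: [[1.0, 0.015, -0.004], [0.015, -1.0, -0.001], [-0.004, 0.001, -1.0]]
force: [1.0, -0.9, -1.6]
width: 0.0493
```

>>> jog_arm --fingers '[0.4,0.4,0.4,0.4,0.4]' --travel '[[2,36,0],[2,36,0],[2,36,0],[2,34,0],[2,26,0]]' --angular '[[0,0,0],[0,0,0],[0,0,0],[0,0,0],[0,0,0]]'

```text
clock: 5.2
tool_pos: [0.5599, 0.1079, 0.1974]
tcp_rot: [[1.0, 0.014, -0.014], [0.014, -1.0, -0.006], [-0.014, 0.006, -1.0]]
force: [-0.1, 0.5, -1.9]
width: 0.0493
```

>>> jog_arm --fingers '[0.4,0.4,0.4]' --travel '[[0,20,0],[0,10,0],[0,0,0]]' --angular '[[0,0,0],[0,0,0],[0,0,0]]'

```text
clock: 5.45
tool_pos: [0.5572, 0.0689, 0.194]
tcp_rot: [[1.0, 0.006, -0.019], [0.006, -1.0, -0.009], [-0.019, 0.009, -1.0]]
force: [-0.0, -0.1, -2.5]
width: 0.0491
```

>>> jog_arm --fingers '[0.4,0.4,0.4,0.4,0.4]' --travel '[[4,14,0],[4,14,0],[1,6,10],[0,0,15],[0,0,15]]' --angular '[[0.006,0.012,0.004],[0.002,0.006,0],[0,0,0],[0,0,0],[0,0,0]]'

```text
clock: 5.87
tool_pos: [0.5664, 0.0365, 0.1519]
tcp_rot: [[1.0, 0.003, 0.001], [0.003, -1.0, 0.002], [0.001, -0.002, -1.0]]
force: [0.0, 0.0, -1.5]
width: 0.0489
```

>>> jog_arm --fingers '[0.4,0.4,0.4,0.4,0.4]' --travel '[[0,2,16],[0,1,18],[0,0,16],[0,0,12],[0,0,6]]' --angular '[[0,0,0],[0,0,0],[0,0,0],[0,0,0],[0,0,0]]'

```text
clock: 6.28
tool_pos: [0.5622, 0.0392, 0.0729]
tcp_rot: [[1.0, 0.009, -0.007], [0.009, -1.0, 0.004], [-0.007, -0.004, -1.0]]
force: [0.2, -0.3, -3.2]
width: 0.049
```

Run:
```python
from h import *
im,d=snap("top","t2"); im2,_=snap("side","s2")
s=r.sense(); print(s["tool_pos"],np.round(s["tcp_rot"],3).tolist())
b=cv2.resize(im2[150:310,240:440],(800,640))
cv2.imwrite("pics/c3.png",b[:600,:,::-1])
```

```text
[0.56208572 0.03899348 0.0735143 ] [[1.0, 0.009, -0.008], [0.009, -1.0, 0.004], [-0.008, -0.004, -1.0]]
```

View pics/c3.png

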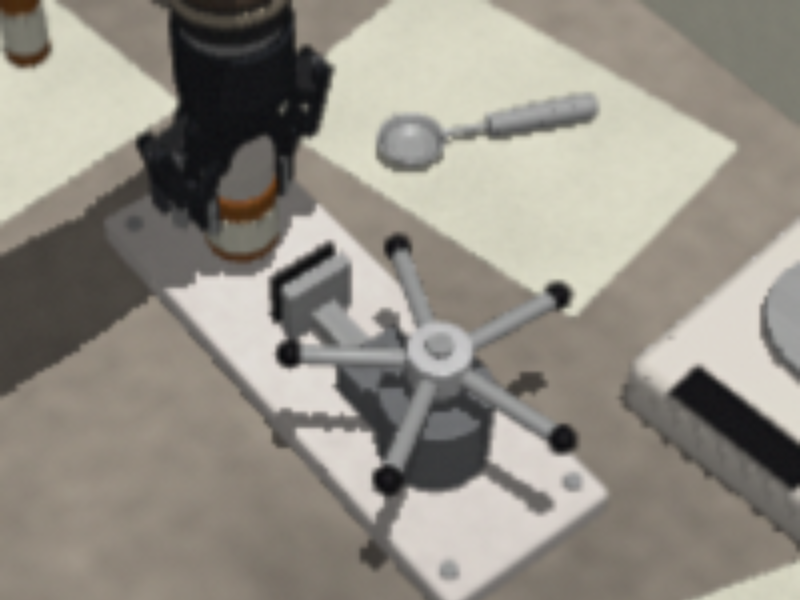

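The jar hangs between the fingers over the bed at (245,220), clear of the jaw at (310,285). I'll correct x by +5 and y by -5, level the tool and approach.

>>> jog_arm --fingers '[0.4,0.4,0.4,0.4]' --travel '[[4,4,2],[1,1,4],[0,0,3],[0,0,0]]' --angular '[[-0.003,0.006,0.008],[-0.001,0.001,0],[0,0,0],[0,0,0]]'

```text
clock: 6.72
tool_pos: [0.5692, 0.0349, 0.0657]
tcp_rot: [[1.0, 0.001, 0.003], [0.001, -1.0, -0.0], [0.003, 0.0, -1.0]]
force: [-0.1, 0.4, -1.6]
width: 0.0493
```

>>> jog_arm --fingers '[0.4,0.4,0.4]' --travel '[[-1,1,3],[0,0,3],[0,0,2]]' --angular '[[0,-0.002,0],[0,0,0],[0,0,0]]'

```text
clock: 6.97
tool_pos: [0.5694, 0.0337, 0.0588]
tcp_rot: [[1.0, 0.001, 0.004], [0.001, -1.0, 0.0], [0.004, -0.0, -1.0]]
force: [-0.7, 0.1, -2.3]
width: 0.0491
```

>>> jog_arm --fingers '[0.4]' --travel '[[0,0,0]]' --angular '[[0,0,0]]'

```text
clock: 7.05
tool_pos: [0.5692, 0.0336, 0.0584]
tcp_rot: [[1.0, 0.001, 0.004], [0.001, -1.0, 0.0], [0.004, -0.0, -1.0]]
force: [-0.1, -0.3, -1.4]
width: 0.0489
```

>>> jog_arm --fingers '[0.4,0.4]' --travel '[[-2,0,1.5],[0,0,1]]' --angular '[[0,-0.003,0],[0,0,0]]'

```text
clock: 7.22
tool_pos: [0.5671, 0.0335, 0.0559]
tcp_rot: [[1.0, 0.001, 0.001], [0.001, -1.0, 0.0], [0.001, -0.0, -1.0]]
force: [-0.5, 0.1, -2.2]
width: 0.049
```

>>> jog_arm --fingers '[0.4,0.4]' --travel '[[0,0,0.8],[0,0,0.3]]' --angular '[[0,0,0],[0,0,0]]'

```text
clock: 7.38
tool_pos: [0.567, 0.0335, 0.0546]
tcp_rot: [[1.0, 0.0, 0.001], [0.0, -1.0, 0.0], [0.001, -0.0, -1.0]]
force: [0.4, -0.2, -1.4]
width: 0.0492
```

>>> jog_arm --fingers '[0.4,0.4]' --travel '[[0,0,1],[0,0,0.3]]' --angular '[[0,0,0],[0,0,0]]'

```text
clock: 7.55
tool_pos: [0.5671, 0.0335, 0.0537]
tcp_rot: [[1.0, 0.001, 0.001], [0.001, -1.0, 0.0], [0.001, -0.0, -1.0]]
force: [-2.1, -1.6, 1.7]
width: 0.0489
```

>>> jog_arm --fingers '[0.4]' --travel '[[0,0,0.3]]' --angular '[[0,0,0]]'

```text
clock: 7.63
tool_pos: [0.5671, 0.0335, 0.0537]
tcp_rot: [[1.0, 0.001, 0.001], [0.001, -1.0, 0.0], [0.001, -0.0, -1.0]]
force: [-1.7, -0.5, 1.3]
width: 0.0491
```

Touchdown: the vertical force changed from -1.8 to +1.5 N. Releasing.

>>> jog_arm --fingers '[0.7,0.8,1,1,1]' --travel '[[0,0,0],[0,0,0],[0,0,0],[0,0,-0.5],[0,0,-3]]' --angular '[[0,0,0],[0,0,0],[0,0,0],[0,0,0],[0,0,0]]'

```text
clock: 8.05
tool_pos: [0.5678, 0.0336, 0.0576]
tcp_rot: [[1.0, 0.001, 0.003], [0.001, -1.0, 0.0], [0.003, -0.0, -1.0]]
force: [0.2, 0.1, -0.4]
width: 0.0855
```

>>> jog_arm --fingers '[1,1,1,1,1]' --travel '[[0,0,-10],[0,0,-25],[0,0,-35],[0,0,-35],[0,0,-25]]' --angular '[[0,0,0],[0,0,0],[0,0,0],[0,0,0],[0,0,0]]'

```text
clock: 8.47
tool_pos: [0.5634, 0.0333, 0.1887]
tcp_rot: [[1.0, 0.001, -0.009], [0.001, -1.0, -0.0], [-0.009, 0.0, -1.0]]
force: [1.5, 0.1, -0.5]
width: 0.0852
```

Run:
```python
from h import *
snap("top","t3"); snap("side","s3")
h=np.array([.567,-.157])
for n in("top0","side0","s3"):
    W=np.load(n+".npy"); im=cv2.imread(f"pics/{n}.png")
    d=np.hypot(W[...,0]-h[0],W[...,1]-h[1])
    m=(W[...,2]>.1)&(W[...,2]<.132)&(d>.03)&(d<.105)
    a=np.degrees(np.arctan2(W[...,1]-h[1],W[...,0]-h[0]))[m]
    z=np.exp(5j*np.radians(a)).mean(); print(n,m.sum(),"spoke phase",np.degrees(np.angle(z))/5,abs(z))
W=np.load("s3.npy"); m=(W[...,2]>.07)&(W[...,2]<.12)&(np.hypot(W[...,0]-.567,W[...,1]-.0335)<.05)
m2=(W[...,2]>.1)&(W[...,2]<.115)&(np.hypot(W[...,0]-.567,W[...,1]-.0335)<.04)
q=W[m2]; print(len(q),(q.min(0)+q.max(0))/2,np.ptp(q,axis=0)) 
print(r.sense()["tool_pos"])
b=cv2.resize(cv2.imread("pics/s3.png")[150:310,240:440],(750,600)); cv2.imwrite("pics/c4.png",b)
```

```text
top0 584 spoke phase -4.529146758131528 0.9481190846693967
side0 721 spoke phase -4.4761862706543045 0.9328644601750359
s3 719 spoke phase -4.422279002291324 0.9296235803119582
233 [0.56788078 0.03294292 0.10727521] [0.04556794 0.04746259 0.01441861]
[0.56556855 0.03346303 0.19133996]
```

View pics/c4.png

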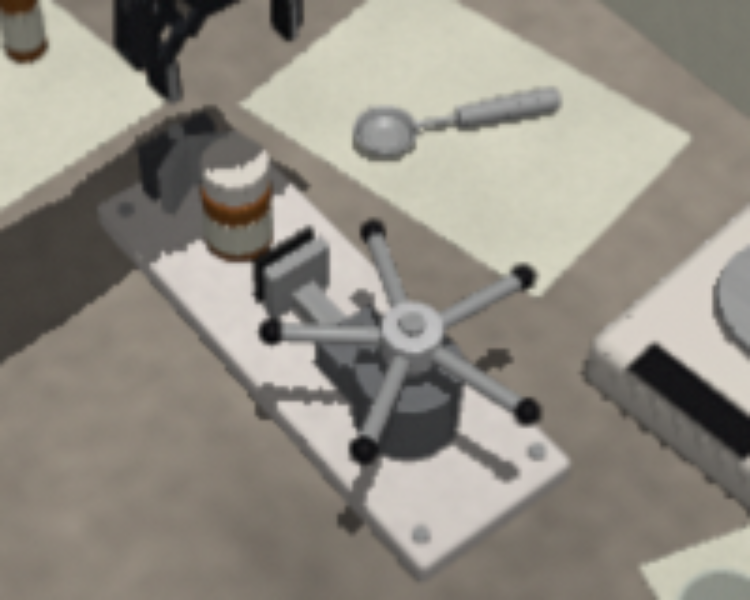

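The jar stands upright on the bed at (0.568,0.033), at c4 (237,200), and the fingers are clear. Spoke phase is -4.5°. Now over to the star: I'll enter at θ=240° and radius 70 mm, which is (0.532,-0.218).

>>> jog_arm --fingers '[1,0.5,0,0,0]' --travel '[[-4,20,-3],[-4,34,-1],[-4,36,-1],[-4,36,-1],[-4,36,-1]]' --angular '[[0,0.003,0],[0,0.002,0],[0,0,0],[0,0,0],[0,0,0]]'

```text
clock: 8.98
tool_pos: [0.5474, -0.1272, 0.2016]
tcp_rot: [[1.0, 0.014, 0.009], [0.014, -1.0, 0.002], [0.009, -0.002, -1.0]]
force: [1.1, -0.2, -0.3]
width: 0.0391
```

>>> jog_arm --fingers '[0,0,0]' --travel '[[-4,36,0],[-4,24,0],[-4,12,0]]' --angular '[[0,0,-0.06],[0,0,-0.1],[0,0,-0.12]]'

```text
clock: 9.23
tool_pos: [0.538, -0.207, 0.202]
tcp_rot: [[0.956, 0.294, 0.01], [0.294, -0.956, 0.001], [0.009, 0.002, -1.0]]
force: [-0.5, 1.1, -0.6]
width: 0.001
```

```bash
python3 -c "
from h import *
s=r.sense();print(np.round(s['qpos'],3),s['width'])"
```

```text
[-0.369  0.217  0.006  1.351  0.004  0.903] 0.0010463939777996584
```

>>> jog_arm --fingers '[0,0,0,0,0]' --travel '[[-7,7,0],[0,0,0],[0,0,0],[0,0,0],[0,0,0]]' --angular '[[0,0,-0.12],[0,0,-0.12],[0,0,-0.12],[0,0,-0.12],[0,0,-0.12]]'

```text
clock: 9.65
tool_pos: [0.5308, -0.2217, 0.2013]
tcp_rot: [[0.605, 0.796, 0.008], [0.796, -0.605, 0.0], [0.005, 0.006, -1.0]]
force: [-0.3, 0.3, -0.8]
width: 0.0001
```

>>> jog_arm --fingers '[0,0]' --travel '[[0,0,5],[0,0,15]]' --angular '[[0,0,-0.06],[0,0,0]]'

```text
clock: 9.82
tool_pos: [0.5318, -0.2225, 0.1838]
tcp_rot: [[0.549, 0.835, 0.012], [0.836, -0.549, -0.001], [0.005, 0.011, -1.0]]
force: [0.4, -0.7, 0.4]
width: 0.0001
```

>>> jog_arm --fingers '[0,0,0,0,0]' --travel '[[0,0,20],[0,0,22],[0,0,20],[0,0,13],[0,0,5]]' --angular '[[0.005,-0.003,0],[0.005,-0.003,0],[0,0,0],[0,0,0],[0,0,0]]'

```text
clock: 10.23
tool_pos: [0.5314, -0.2225, 0.1003]
tcp_rot: [[0.549, 0.836, -0.0], [0.836, -0.549, -0.001], [-0.001, 0.0, -1.0]]
force: [-0.4, 0.3, -0.1]
width: 0.0002
```

```bash
cat > st.py <<'E'
from h import *
s=r.sense(); p=np.array(s["tool_pos"]); R=np.array(s["tcp_rot"]); f=np.array(s["force"])
d=p[:2]-[.567,-.157]; rad=np.hypot(*d); th=np.arctan2(d[1],d[0])%(2*np.pi)
yaw=np.arctan2(R[1,0],R[0,0]); t=np.array([np.sin(th),-np.cos(th)])
w=p*0; corr=R.T@np.array([R[1,2]*-1*-1,0,0]) 
off=(th-np.pi-yaw+np.pi)%(2*np.pi)-np.pi
tilt=R.T@np.cross(R[:,2],[0,0,-1])
print(f"t {s['clock']:.2f} r {rad*1e3:.1f} th {np.degrees(th):.1f} yawoff {np.degrees(off):.1f} z {p[2]*1e3:.1f} Ftan {-f[:2]@t:.1f} Frad {f[:2]@d/rad:.1f} Fz {f[2]:.1f} tilt {np.round(tilt,3)}")
E
sed -i '/corr=/d' st.py
```

```text
(no output)
```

>>> jog_arm --fingers '[0,0,0,0,0]' --travel '[[0,-6,-0.4],[0.3,-6,-0.4],[0.3,-6,-0.4],[0.3,-6,-0.4],[0.3,-6,-0.4]]' --angular '[[0,0,0],[0,0,0.08],[0,0,0.08],[0,0,0.08],[0,0,0.08]]'

```text
clock: 10.65
tool_pos: [0.5075, -0.2035, 0.1031]
tcp_rot: [[0.793, 0.61, -0.001], [0.61, -0.793, -0.004], [-0.004, 0.003, -1.0]]
force: [1.6, -5.0, -3.5]
width: 0.0
```

```bash
python3 st.py
```

```text
t 10.65 r 75.5 th 218.0 yawoff 0.4 z 103.1 Ftan 4.9 Frad 1.8 Fz -3.5 tilt [0.003 0.004 0.   ]
```

Contact at about 5 N, which is plain friction. I'll carry on round the arc.

>>> jog_arm --fingers '[0,0,0,0,0]' --travel '[[1.2,-7,0.3],[1.2,-7,0.3],[1.2,-7,0.3],[0.8,-7,0.3],[0.8,-7,0.3]]' --angular '[[0,0,0.1],[0,0,0.1],[0,0,0.1],[0,0,0.1],[0,0,0.1]]'

```text
clock: 11.07
tool_pos: [0.4952, -0.1752, 0.1066]
tcp_rot: [[0.992, 0.125, 0.001], [0.125, -0.992, -0.021], [-0.002, 0.021, -1.0]]
force: [-0.6, -4.6, -3.5]
width: 0.0003
```

```bash
python3 st.py
```

```text
t 11.07 r 74.0 th 194.2 yawoff 7.0 z 106.6 Ftan 4.3 Frad 1.7 Fz -3.5 tilt [0.021 0.002 0.   ]
```

>>> jog_arm --fingers '[0,0,0,0,0]' --travel '[[0.4,-7,0],[0.4,-7,0],[0.4,-7,0],[0.4,-7,0],[0.4,-7,0]]' --angular '[[0,0,0.1],[0,0,0.1],[0,0,0.1],[0,0,0.1],[0,0,0.1]]'

```text
clock: 11.48
tool_pos: [0.4946, -0.1446, 0.1093]
tcp_rot: [[0.919, -0.394, -0.005], [-0.394, -0.918, -0.036], [0.01, 0.035, -0.999]]
force: [-3.6, -3.2, -1.6]
width: -0.0002
```

```bash
python3 st.py
```

```text
t 11.48 r 73.4 th 170.3 yawoff 13.5 z 109.3 Ftan 3.8 Frad 3.0 Fz -1.6 tilt [ 0.035 -0.01  -0.   ]
```

>>> jog_arm --fingers '[0,0,0,0,0]' --travel '[[-0.8,-8,2.5],[-0.6,-8,2.5],[-0.4,-8,2.5],[-0.3,-8,2],[-0.2,-8,1]]' --angular '[[0.012,0,0.06],[0.012,0,0.06],[0.01,0,0.06],[0.01,0,0.07],[0.01,0,0.08]]'

```text
clock: 11.9
tool_pos: [0.5109, -0.113, 0.1055]
tcp_rot: [[0.727, -0.687, 0.026], [-0.687, -0.727, -0.004], [0.022, -0.015, -1.0]]
force: [-2.6, -4.2, -1.5]
width: -0.0003
```

```bash
python3 st.py
```

```text
t 11.90 r 71.3 th 141.9 yawoff 5.3 z 105.5 Ftan 4.9 Frad -0.6 Fz -1.5 tilt [-0.015 -0.022  0.   ]
```

The first push turned the wheel about 1.4 rad at steady friction force. Lifting out, and I'll measure the wheel.

>>> jog_arm --fingers '[0,0,0,0,0]' --travel '[[0,4,-2],[0,2,-14],[0,0,-22],[0,0,-20],[0,0,-6]]' --angular '[[-0.008,-0.011,0],[-0.007,-0.01,0],[0,0,0],[0,0,0],[0,0,0]]'

```text
clock: 12.32
tool_pos: [0.5035, -0.117, 0.1748]
tcp_rot: [[0.732, -0.681, -0.003], [-0.681, -0.732, 0.0], [-0.003, 0.002, -1.0]]
force: [-0.0, 0.5, 0.6]
width: 0.0001
```

>>> jog_arm --fingers '[0,0,0,0,0]' --travel '[[-0.3,8.5,0],[-0.5,8.5,0],[-0.5,8.5,0],[-0.5,8.5,0],[-0.5,8.5,0]]' --angular '[[0,0,-0.12],[0,0,-0.12],[0,0,-0.12],[0,0,-0.12],[0,0,-0.12]]'

```text
clock: 12.73
tool_pos: [0.4818, -0.1537, 0.1802]
tcp_rot: [[0.992, -0.123, 0.003], [-0.122, -0.992, -0.001], [0.003, 0.001, -1.0]]
force: [-0.5, -0.4, -0.5]
width: 0.0002
```

>>> jog_arm --fingers '[0,0,0,0,0]' --travel '[[-0.5,8.5,0],[-0.5,8.5,0],[-0.5,8.5,0],[-0.5,8.5,0],[-0.5,8.5,0]]' --angular '[[0,0,-0.12],[0,0,-0.12],[0,0,-0.12],[0,0,-0.12],[0,0,-0.12]]'

```text
clock: 13.15
tool_pos: [0.4821, -0.1979, 0.1821]
tcp_rot: [[0.877, 0.481, 0.003], [0.481, -0.877, -0.001], [0.002, 0.003, -1.0]]
force: [0.3, 0.1, 0.1]
width: -0.0002
```

```bash
python3 st.py
cat > ph.py <<'E'
from h import *
import sys
n=sys.argv[1]; h=np.array([.567,-.157])
im,d=snap("side",n); snap("top",n+"t")
for W,q in((np.load(n+".npy"),"side"),(np.load(n+"t.npy"),"top")):
    dd=np.hypot(W[...,0]-h[0],W[...,1]-h[1])
    m=(W[...,2]>.1)&(W[...,2]<.13)&(dd>.03)&(dd<.105)
    a=np.arctan2(W[...,1]-h[1],W[...,0]-h[0])[m]
    z=np.exp(5j*a).mean(); print(q,m.sum(),"phase",np.round(np.degrees(np.angle(z))/5,1),abs(z).round(2))
    m=(W[...,2]>.07)&(W[...,2]<.078)&(abs(W[...,0]-.567)<.022)&(W[...,1]>-.06)&(W[...,1]<.07); print("jaw y range",W[m][:,1].min() if m.any() else 0, np.percentile(W[m][:,1],[5,50,95]).round(4) if m.any() else 0)
    m=(W[...,2]>.1)&(W[...,2]<.117)&(abs(W[...,0]-.567)<.03)&(W[...,1]>-.02)&(W[...,1]<.11); p=W[m]
    if len(p): print("jar",len(p),((p.min(0)+p.max(0))/2).round(4),np.ptp(p,axis=0).round(3))
E
python3 ph.py s4
```

```text
t 13.15 r 94.3 th 205.7 yawoff -3.0 z 182.1 Ftan 0.1 Frad -0.3 Fz 0.1 tilt [ 0.003 -0.002  0.   ]
side 530 phase -17.2 0.93
jaw y range -0.016466413085518144 [-0.014   0.0039  0.0237]
jar 234 [0.5685 0.0344 0.107 ] [0.046 0.049 0.013]
top 571 phase -16.9 0.94
jaw y range -0.010927933091230455 [-0.0107 -0.0025  0.0092]
jar 240 [0.5668 0.0358 0.1083] [0.046 0.044 0.016]
```

The wheel has turned 1.475 rad, so the jaw moved 29.5 mm and its pad is just reaching the jar. Next I'll get behind the spoke at 199°.

>>> jog_arm --fingers '[0,0,0,0,0]' --travel '[[12,12,0],[11,12,0],[0,0,5],[0,0,18],[0,0,22]]' --angular '[[0,0,0],[0,0,0],[0,0,-0.12],[0,0,-0.12],[0,0,-0.06]]'

```text
clock: 13.67
tool_pos: [0.5168, -0.2089, 0.1413]
tcp_rot: [[0.704, 0.71, 0.011], [0.71, -0.704, -0.003], [0.005, 0.01, -1.0]]
force: [-0.1, -0.8, -0.9]
width: 0.0003
```

```bash
python3 st.py
```

```text
t 13.67 r 72.2 th 225.9 yawoff 0.7 z 141.3 Ftan 0.5 Frad 0.6 Fz -0.9 tilt [ 0.01  -0.005  0.   ]
```

>>> jog_arm --fingers '[0,0,0,0]' --travel '[[0,0,16],[0,0,14],[0,0,8],[0,0,2]]' --angular '[[0.005,-0.003,0],[0.005,-0.003,0],[0,0,0],[0,0,0]]'

```text
clock: 14.0
tool_pos: [0.5147, -0.2066, 0.096]
tcp_rot: [[0.709, 0.706, -0.006], [0.706, -0.709, 0.002], [-0.003, -0.006, -1.0]]
force: [-0.4, -0.1, 0.8]
width: 0.0001
```

```bash
python3 st.py
```

```text
t 14.00 r 72.1 th 223.5 yawoff -1.4 z 96.0 Ftan -0.2 Frad 0.4 Fz 0.8 tilt [-0.006  0.003 -0.   ]
```

>>> jog_arm --fingers '[0,0,0,0,0]' --travel '[[0.3,-7,0],[0.3,-7,0],[0.3,-7,0.6],[0.3,-7,0.6],[0.3,-7,0.6]]' --angular '[[0,0,0.08],[0,0,0.09],[0.004,0,0.08],[0.004,0,0.08],[0.004,0,0.08]]'

```text
clock: 14.42
tool_pos: [0.4979, -0.1802, 0.0959]
tcp_rot: [[0.94, 0.34, -0.007], [0.34, -0.94, 0.005], [-0.005, -0.007, -1.0]]
force: [0.9, -4.9, -2.6]
width: 0.0001
```

```bash
python3 st.py
```

```text
t 14.42 r 72.9 th 198.6 yawoff -1.3 z 95.9 Ftan 5.0 Frad 0.7 Fz -2.6 tilt [-0.007  0.005  0.   ]
```

>>> jog_arm --fingers '[0,0,0,0,0]' --travel '[[0.3,-7,0.4],[0.3,-7,0.6],[0.3,-7,0.6],[0.3,-6,0.6],[0.3,-5,0.6]]' --angular '[[0,0,0.08],[0.002,0,0.08],[0.004,0,0.08],[0.004,0,0.07],[0.004,0,0.06]]'

```text
clock: 14.83
tool_pos: [0.4937, -0.1536, 0.0962]
tcp_rot: [[0.999, -0.054, -0.006], [-0.054, -0.999, 0.004], [-0.006, -0.003, -1.0]]
force: [-0.6, -4.3, -1.3]
width: 0.0001
```

```bash
python3 st.py
```

```text
t 14.83 r 73.4 th 177.4 yawoff 0.5 z 96.2 Ftan 4.3 Frad 0.5 Fz -1.3 tilt [-0.003  0.006  0.   ]
```

>>> jog_arm --fingers '[0,0,0]' --travel '[[0.3,-4,0.3],[0.3,-4,0.3],[0.3,-4,0.3]]' --angular '[[0.002,0.001,0.05],[0.002,0.001,0.05],[0.002,0,0.05]]'

```text
clock: 15.08
tool_pos: [0.4944, -0.1444, 0.0963]
tcp_rot: [[0.976, -0.217, -0.005], [-0.217, -0.976, 0.001], [-0.006, 0.0, -1.0]]
force: [-2.3, -5.2, -2.9]
width: -0.0
```

```bash
python3 st.py
```

```text
t 15.08 r 73.7 th 170.1 yawoff 2.7 z 96.3 Ftan 5.6 Frad 1.4 Fz -2.9 tilt [0.    0.006 0.   ]
```

>>> jog_arm --fingers '[0,0]' --travel '[[0.2,-4,0.3],[0.2,-4,0.3]]' --angular '[[0.002,0.001,0.03],[0.002,0.001,0.03]]'

```text
clock: 15.25
tool_pos: [0.4958, -0.1386, 0.0963]
tcp_rot: [[0.959, -0.283, -0.004], [-0.283, -0.959, -0.001], [-0.004, 0.002, -1.0]]
force: [-1.4, -4.8, -2.3]
width: 0.0001
```

```bash
python3 st.py; python3 ph.py s5
```

```text
t 15.25 r 73.6 th 165.5 yawoff 2.0 z 96.3 Ftan 5.0 Frad 0.2 Fz -2.3 tilt [0.002 0.004 0.   ]
side 544 phase 8.9 0.75
jaw y range 0.011602927138351104 [0.0124 0.0297 0.0536]
jar 130 [0.5604 0.0507 0.1068] [0.031 0.046 0.013]
top 298 phase 7.3 0.95
jaw y range 0.005849286255577682 [0.0062 0.0143 0.0284]
jar 239 [0.5667 0.0534 0.1091] [0.046 0.046 0.015]
```

The jar has slid upright to y≈0.052 and the force is still at friction level (5 N). I'll continue in small steps.

>>> jog_arm --fingers '[0,0,0]' --travel '[[0.3,-5,0.3],[0.3,-5,0.3],[0.3,-5,0.3]]' --angular '[[0.002,0.002,0.05],[0.002,0.001,0.05],[0.002,0,0.05]]'

```text
clock: 15.6
tool_pos: [0.5002, -0.1268, 0.0962]
tcp_rot: [[0.904, -0.427, -0.001], [-0.427, -0.904, -0.001], [-0.0, 0.001, -1.0]]
force: [-1.6, -4.8, -0.9]
width: 0.0001
```

```bash
python3 st.py
```

```text
t 15.60 r 73.3 th 155.7 yawoff 1.0 z 96.2 Ftan 5.1 Frad -0.5 Fz -0.9 tilt [ 0.001  0.    -0.   ]
```

>>> jog_arm --fingers '[0,0,0]' --travel '[[0.3,-4,0.3],[0.3,-4,0.3],[0.3,-4,0.3]]' --angular '[[0.002,0,0.04],[0.002,0,0.04],[0.002,0,0.04]]'

```text
clock: 15.85
tool_pos: [0.5049, -0.1183, 0.0962]
tcp_rot: [[0.842, -0.539, -0.001], [-0.539, -0.842, -0.0], [-0.001, 0.0, -1.0]]
force: [-2.7, -3.5, 0.0]
width: -0.0
```

```bash
python3 st.py
```

```text
t 15.85 r 73.2 th 148.1 yawoff 0.7 z 96.2 Ftan 4.4 Frad 0.4 Fz 0.0 tilt [0.    0.001 0.   ]
```

>>> jog_arm --fingers '[0,0]' --travel '[[0.3,-4,0.3],[0.3,-4,0.3]]' --angular '[[0.002,0,0.045],[0.002,0,0.045]]'

```text
clock: 16.02
tool_pos: [0.5085, -0.113, 0.0961]
tcp_rot: [[0.788, -0.616, -0.001], [-0.616, -0.788, 0.001], [-0.001, -0.0, -1.0]]
force: [-3.8, -2.5, -0.3]
width: 0.0003
```

```bash
python3 st.py
```

```text
t 16.02 r 73.2 th 143.0 yawoff 1.1 z 96.1 Ftan 4.3 Frad 1.6 Fz -0.3 tilt [-0.     0.001 -0.   ]
```

>>> jog_arm --fingers '[0,0]' --travel '[[0.3,-4,0.3],[0.3,-4,0.3]]' --angular '[[0.002,0,0.045],[0.002,0,0.045]]'

```text
clock: 16.18
tool_pos: [0.5125, -0.108, 0.0961]
tcp_rot: [[0.726, -0.688, -0.001], [-0.688, -0.726, 0.002], [-0.002, -0.001, -1.0]]
force: [-3.1, -2.8, 0.1]
width: 0.0001
```

```bash
python3 st.py
```

```text
t 16.18 r 73.2 th 138.1 yawoff 1.5 z 96.1 Ftan 4.1 Frad 0.5 Fz 0.1 tilt [-0.001  0.002  0.   ]
```

>>> jog_arm --fingers '[0,0]' --travel '[[0.3,-4,0.3],[0.3,-4,0.3]]' --angular '[[0.002,0,0.04],[0.002,0,0.04]]'

```text
clock: 16.35
tool_pos: [0.517, -0.1035, 0.0961]
tcp_rot: [[0.665, -0.747, -0.001], [-0.747, -0.665, 0.002], [-0.002, -0.001, -1.0]]
force: [-4.4, -3.3, 0.7]
width: 0.0002
```

```bash
python3 st.py
```

```text
t 16.35 r 73.2 th 133.1 yawoff 1.4 z 96.1 Ftan 5.5 Frad 0.5 Fz 0.7 tilt [-0.001  0.002  0.   ]
```

>>> jog_arm --fingers '[0,0]' --travel '[[0.3,-3,0.3],[0.3,-3,0.3]]' --angular '[[0.002,0,0.035],[0.002,0,0.035]]'

```text
clock: 16.52
tool_pos: [0.5201, -0.1006, 0.096]
tcp_rot: [[0.608, -0.794, -0.001], [-0.794, -0.608, 0.004], [-0.003, -0.002, -1.0]]
force: [-5.5, -3.3, 1.0]
width: 0.0
```

```bash
python3 st.py
```

```text
t 16.52 r 73.3 th 129.7 yawoff 2.3 z 96.0 Ftan 6.3 Frad 0.9 Fz 1.0 tilt [-0.002  0.003  0.   ]
```

The force is rising (5.5, then 6.3 N), so the jar is seated and the pad is compressing.

>>> jog_arm --fingers '[0,0]' --travel '[[0.3,-3,0.3],[0.3,-3,0.3]]' --angular '[[0.002,0,0.03],[0.002,0,0.03]]'

```text
clock: 16.68
tool_pos: [0.5229, -0.0983, 0.096]
tcp_rot: [[0.556, -0.831, -0.002], [-0.831, -0.556, 0.004], [-0.004, -0.001, -1.0]]
force: [-5.7, -2.9, 2.6]
width: -0.0002
```

```bash
python3 st.py
```

```text
t 16.68 r 73.4 th 126.9 yawoff 3.1 z 96.0 Ftan 6.3 Frad 1.1 Fz 2.6 tilt [-0.001  0.004 -0.   ]
```

>>> jog_arm --fingers '[0,0]' --travel '[[0.3,-3,0.3],[0.3,-3,0.3]]' --angular '[[0.002,0,0.025],[0.002,0,0.025]]'

```text
clock: 16.85
tool_pos: [0.5251, -0.0965, 0.096]
tcp_rot: [[0.511, -0.859, -0.004], [-0.859, -0.511, 0.004], [-0.005, 0.001, -1.0]]
force: [-7.4, -3.7, 3.6]
width: 0.0001
```

```bash
python3 st.py
```

```text
t 16.85 r 73.6 th 124.7 yawoff 4.0 z 96.0 Ftan 8.2 Frad 1.2 Fz 3.6 tilt [ 0.001  0.005 -0.   ]
```

8.2 N at 73.6 mm equals 8.6 N at 70 mm, just inside the band. One small step more will confirm it.

>>> jog_arm --fingers '[0,0]' --travel '[[0.2,-2.6,0.3],[0.2,-2.6,0.3]]' --angular '[[0.001,0,0.01],[0.001,0,0.01]]'

```text
clock: 17.02
tool_pos: [0.5262, -0.0956, 0.096]
tcp_rot: [[0.492, -0.871, -0.008], [-0.871, -0.492, 0.002], [-0.006, 0.007, -1.0]]
force: [-7.6, -5.5, 3.2]
width: 0.0001
```

```bash
python3 st.py
```

```text
t 17.02 r 73.7 th 123.6 yawoff 4.2 z 96.0 Ftan 9.4 Frad -0.4 Fz 3.2 tilt [ 0.007  0.006 -0.   ]
```

That's 9.4 N (≈9.9 N at 70 mm), a good grip. I'll stop pushing and back off.

>>> jog_arm --fingers '[0,0,0,0,0]' --travel '[[0,6,0],[0,6,0],[0,0,-12],[0,0,-25],[0,0,-30]]' --angular '[[0,0,0],[0,0,0],[0,0,0],[0,0,0],[0,0,0]]'

```text
clock: 17.43
tool_pos: [0.5116, -0.101, 0.1605]
tcp_rot: [[0.494, -0.869, -0.016], [-0.869, -0.494, 0.007], [-0.015, 0.011, -1.0]]
force: [1.0, -1.6, 1.5]
width: -0.0001
```

>>> jog_arm --fingers '[0,0,0,0,0]' --travel '[[0,0,-30],[-20,0,-10],[-35,0,0],[-35,0,0],[-15,0,0]]' --angular '[[0,0,0],[0,0,0],[0,0,0],[0,0,0],[0,0,0]]'

```text
clock: 17.85
tool_pos: [0.4628, -0.0104, 0.2124]
tcp_rot: [[0.49, -0.872, 0.001], [-0.872, -0.49, 0.01], [-0.009, -0.005, -1.0]]
force: [0.2, 0.6, -0.1]
width: -0.0001
```

>>> jog_arm --fingers '[0,0,0,0]' --travel '[[0,0,0],[0,0,0],[0,0,0],[0,0,0]]' --angular '[[0,0,0],[0,0,0],[0,0,0],[0,0,0]]'

```text
clock: 18.18
tool_pos: [0.462, -0.0087, 0.2148]
tcp_rot: [[0.495, -0.869, 0.006], [-0.869, -0.495, 0.012], [-0.007, -0.011, -1.0]]
force: [-0.2, 0.6, -0.6]
width: 0.0001
```

```bash
python3 st.py; python3 ph.py s6; python3 -c "
import cv2,numpy as np
a=cv2.imread('pics/s6.png')[140:320,230:430]; b=cv2.imread('pics/s6t.png')[120:300,230:430]
cv2.imwrite('pics/c5.png',cv2.resize(np.hstack([a,b]),(800,360),interpolation=cv2.INTER_CUBIC))"
```

```text
t 18.18 r 181.7 th 125.3 yawoff 5.7 z 214.8 Ftan -0.2 Frad 0.6 Fz -0.6 tilt [-0.011  0.007 -0.   ]
side 710 phase -34.3 0.93
jaw y range 0.015287162125228711 [0.0163 0.0286 0.0482]
jar 217 [0.5687 0.0619 0.1076] [0.046 0.046 0.014]
top 514 phase -34.4 0.94
jaw y range 0.019818040866191388 [0.0199 0.0283 0.0396]
jar 219 [0.5679 0.0643 0.1089] [0.045 0.047 0.016]
```

View pics/c5.png

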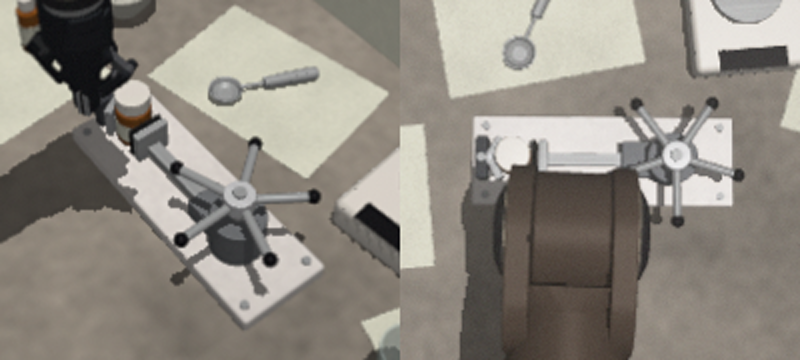

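The wheel holds at phase -34.3°, the jar stands upright between jaw and vee at y≈0.063 (fixture y≈124 mm), and the arm is clear. Handing in.

```bash
python3 -c "
from h import *
print(r.close_job())"
```

```text
the job is handed in; nothing more can be done
None
```

The jar is clamped upright in the vee stop, and I handed the job in at about 18 s of the 70 s allowed.

- **Placing:** I gripped the jar by its body, carried it high over the slim bottle and lowered it onto the bed until the force showed it touch down at about 1.5 N. After letting go it stood at (0.568, 0.033), against a target of (0.567, 0.0335).
- **Turning the wheel:** I pushed two spokes round clockwise with the shut fingers, about 3.03 rad in all. The force stayed at 4–5 N (friction only) until near the end, then rose from 5.5 N. I stopped at 9.4 N at 73.7 mm, which is about 9.9 N at 70 mm. That is at the upper end of the good range, and the readings vary by roughly ±0.7 N.
- **Last checks:** After I backed off, the wheel had stayed where I left it to within about 1°. The jar was upright with its axis at about y = 124 mm in the clamp's frame, inside the 112–130 mm range. The arm was clear of everything.
- **Disagreements:** The two cameras differ by about 2 mm on the jar's position, which is within the calibration. I did not measure the bystanders again at the end; none were touched as far as the pictures I viewed and the forces show.

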